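# Seat and hold the keyed filter cap

## Robot

A 6-joint arm with a two-finger parallel gripper is mounted at the origin on the work surface. World frame = base frame: x ahead of the robot, y to its left, z up, the work surface at z = 0. Lengths are in mm, angles in rad, forces in N, time in s.
With the tool pointing down it reaches from about 350 to 775 mm from the base axis. Payload 7.3 kg.
Tool frame: the origin (TCP) lies at the very end of the fingers, on their centre line; the grasp point (between the pads) lies 19 mm behind it; x points along the fingers, z is the direction in which the jaws open and shut, and the axes are right-handed (so a half turn about x gives the same grasp; the last joint's range is limited). The gripper opens to 92 mm and grips with 3 to 60 N. Pads are 19 mm wide; open, the fingers measure 130 mm over their backs; the gripper's body (75 mm by 190 mm) begins 47 mm behind the grasp point.
Start: joints at [1.188, 0.342, 1.524, -0, 1.275, -0.146], TCP at [123.145, 510.373, 226.741] pointing down, gripper open.
Joint ranges: [-2.53, 2.53], [-0.77, 2.02], [0.04, 2.7], [-1, 4.14], [0.28, 2.66], [-3.11, 3.11]. Speed limits (rad/s): [2.57, 2.57, 3.14, 3.14, 3.14, 3.14].

## Interface

Orientations are given as [roll, pitch, yaw] about the fixed x, y, z axes, in that order (R = Rz(yaw) Ry(pitch) Rx(roll)).
In Python, from plant import * gives the robot as it stands.
- The arm moves only by the shell command python3 -m creep 'ROWS'. ROWS is JSON, a list of rows, each an object of numbers: "tx", "ty", "tz": the shift along the tool's x, y, z in cm; "wx", "wy", "wz": the turn, a rotation vector about the tool's x, y, z in rad; "gripper": the closure, from -1 (fully open) to 1 (shut). A call has 1 to 8 rows; each row is the pose to reach, as a shift and turn from the pose commanded when the call began, along the tool's axes at that moment; what a row does not reach only later rows make up. A row lasts 1/12 s, in which the tool goes at most 41.7 mm and 7.16 degrees, less where a joint would pass 70% of its speed; a pose out of reach is approached as far as the arm can. A call with a gripper value outside its range is refused whole. The fingers move at their own pace and stop on an object; the grip force is fixed at half the most. Time passes only in rows, so rows that repeat a pose let the fingers close. It gives the time, the measured TCP pose, the force and the opening at its end, in the units of the state.
- get_obs(): the state, without advancing time (a new reading comes with each control period).
- capture(name): name is "scene" or "side" or "wrist"; returns a dict with "frame" (400x640x3 uint8, red, green, blue), "z_map" (400x640 float32, mm along the optical axis (not along the pixel's ray), 0 where there is no reading), "vertical_fov" (degrees; the focal length in pixels is half the picture's height over the tangent of half this angle, whatever the lens; pixels are square), "cx", "cy" (the principal point, pixels), "k1" (the pictures are not rectified: a ray, as slopes to the right and down, at radius r is drawn at 1 + k1 r^2 times it, then the intrinsics apply), "xyz" and "rotation" of the camera in the world. Camera axes: x right, y down, z forward; pixel columns grow to the right and rows downward; lengths in mm; the calibration is good to about 2 mm. A picture is of the moment at which its call begins.
- close_job(): hands the job in, once; it reports no verdict.
The state is a dict: "time": time; "joint_positions": joint angles; "dq": joint speeds; "tau": joint torques, N m; "tool_pos": TCP position; "tcp_rot": TCP orientation; "contact_force": force on the tool from outside, world axes, zero at the start; "moment": the same for the moment, N m; "grip_width": finger opening in mm.
Only numpy, scipy, OpenCV 4.12 (cv2) and the standard library are available. Lean on these libraries where they do the work, as an engineer would, in place of code of your own. Each camera call takes 0.05 s, during which the arm holds its last target.

## Task

Shut the valve on the grossing bench by turning its bar knob clockwise until it clicks past its detent and stays over. Then turn the knurled filter cap that sits loose on the round port clockwise until its hidden keyways drop over the pins, push it fully home against the sprung seat, and finish while still holding it down there with the gripper. Leave the jars and other bench things where they are.

Things in the scene. Friction and masses are not known exactly. Their poses are not given: they have to be found in the camera images.
- port: Fixed round extraction port: a 116 mm square foot plate 12 mm thick, an 80 mm disc up to 22 mm, then a 62 mm round pedestal whose flat top is 45 mm above the bench. Origin on its vertical axis at bench height, z up. On the axis a 28 mm spigot rises to 71 mm above the bench, inside the cap.
- port_pins (a point): Point on the port's axis at the height of the pin tops, 58 mm above the bench. Three pins 6 mm wide and 6 mm high stick out of the spigot sideways to 23 mm from the axis, evenly spaced (120 degrees apart). The cap's underside rests on them at the start.
- port_home (a point): Point on the port's axis at the pedestal top, 45 mm above the bench, where the cap's underside is when fully home. A sprung rubber seat, 45 mm wide, stands 6 mm above this level and is pushed flush by the cap: it pushes back with 3 N when first touched, 8.4 N when flush, so a cap let go rises about 6 mm again.
- cap: The loose knurled filter cap, bare metal, 54 mm in diameter, 50 mm tall, 105 to 210 g. Origin at the centre of its underside, z up. At the start it sits level on the spigot (1.5 mm play all round), its underside on the pin tops. Its keyways, cut in the lower rim inside, cannot be seen; how they lie to its x axis is not told. Fully home it is 13 mm lower than at the start.
- cap_grip (a point): Middle of the cap's solid knurled part, on its axis, 39 mm above its underside; the part to grip reaches from 28 to 50 mm. Three keyways 11 mm wide, 15 mm deep. Turned clockwise seen from above by 0.4 to 1.2 rad from the start (differs every time) they lie exactly over the pins; within 0.1 rad either side the cap can already be pushed down.
- valve: Fixed shut-off valve: a grey box 92 x 92 mm and 46 mm high (50 mm with the ring on top), with short pipe stubs up to 86 mm from the axis on two opposite sides (its y axis), 31 mm high. Origin on the knob's vertical axis at bench height.
- knob_grip (a point): The point to grip on the valve's knob: on the knob's axis, 82 mm above the bench. The knob is an upright black bar 46 mm long (this point's x axis), 12 mm thick (its y axis), reaching from 60 to 92 mm above the bench; a 48 mm disc lies below it, its top at 54 mm. The axes turn with the knob.
- knob (a joint): Angle of the valve's knob, rad: near 0 (open) at the start, grows clockwise seen from above, stop at 1.3 (shut). A spring detent resists with about 0.1 N m, less towards its crest at 0.65; before that the knob springs back to 0, past it the knob snaps on to 1.3 by itself and stays there.
- jar_a: Bystander, loose: a clear lidded specimen jar, 62 mm wide and 72 mm tall, usually between the valve and the port. Origin at the centre of its underside. To be left alone.
- jar_b: Bystander, loose: a clear lidded specimen jar, 62 mm wide and 72 mm tall, beyond the work area. Origin at the centre of its underside. To be left alone.
- jar_c: Bystander, loose: a smaller lidded specimen jar, 52 mm wide and 60 mm tall, beyond the work area. Origin at the centre of its underside. To be left alone.
- cassette_a: Bystander, loose: a flat slotted tissue cassette, 40 x 28 x 8 mm, on the robot's side of the jars. Origin at the centre of its underside. To be left alone.
- cassette_b: Bystander, loose: a flat slotted tissue cassette, 40 x 28 x 8 mm, beyond the first jar. Origin at the centre of its underside. To be left alone.
- dish: Bystander, loose: a shallow steel bowl, 90 mm wide and 30 mm tall. Origin at the centre of its underside. To be left alone.
- probe: Bystander, loose: a flat steel probe, 130 mm long and 6 mm high, lying on the bench. Origin at the centre of its underside. To be left alone.
There are look-alikes about, which are no part of the job. What is shaped like the port but purple is not meant. Leave any green look-alike of the cap alone.

How it is judged (in metres and radians):
On the way, in this order (a step that is already met when the one before it is completed fails the run):
1. the valve knob has clicked past its detent to the shut side (beyond 1.1 rad) (value of joint knob above 1.1 rad), for 0.2 s.
2. the cap has dropped over the pins (at least 5 mm lower than it sat), the gripper on it (z of cap in the frame of port below 0.053 m and contact force between the fingers and cap above 1 N), for 0.1 s.
At the end, for the whole second after the job is handed in: The knob is beyond 1.1 rad; the cap is home on the port (underside within 2.5 mm of the pedestal top, within 3 mm of the port's axis, tilted less than 0.08 rad), at rest (under 10 mm/s), and the fingers still press on it with more than 3 N (value of joint knob above 1.1 rad and z of cap in the frame of port between 0.042 and 0.0475 m and horizontal distance between cap and port below 0.003 m and angle between cap's own z axis and vertical below 0.08 rad and contact force between the fingers and cap above 3 N and linear speed of cap below 0.01 m/s); the arm keeps its last pose, push and grip.
It fails at once if a bystander is shifted by more than 30 mm or tipped by more than 0.5 rad (distance of any of jar_a, jar_b, jar_c, cassette_a, cassette_b, dish, probe from where it was at the start of the episode above 0.03 m or angle between any of jar_a, jar_b, jar_c, cassette_a, cassette_b, dish, probe's own z axis and vertical above 0.5 rad).
It also fails if it takes over 48 s, if anything falls off the work surface, if the arm or the gripper's body presses on something with over 40 N, if the wrist force passes 120 N, or if a joint passes its speed limit or range.

## Working session

There is one attempt and no reset: what is moved stays moved. The work goes in short steps, Python scripts to look and compute and a shell command to move; the robot and the scene stay as the last step left them, time stands still between calls to the robot, and variables do not carry over. Pictures are saved under pics/ and viewed, and the job is handed in when it is done.

```bash
ls; mkdir -p pics; python3 - <<'E'
from plant import *
import cv2
o=get_obs(); print(o)
for n in ("scene","side","wrist"):
    c=capture(n); cv2.imwrite(f"pics/{n}0.png",c["frame"][:,:,::-1]); print(n,{k:v for k,v in c.items() if k not in("frame","z_map")}, (c["z_map"]>0).mean())
E
```

```text
pics
{'time': 0.0, 'joint_positions': array([ 1.18801838e+00,  3.42729203e-01,  1.52501252e+00, -2.70255806e-05,
        1.27537974e+00, -1.45974968e-01]), 'dq': array([0.00083757, 0.00055135, 0.0004244 , 0.00037469, 0.00139583,
       0.00110978]), 'tau': array([-2.60759180e-04, -4.31247175e+01, -2.44218546e+01,  7.16391834e-02,
        5.61482913e-02, -1.25706447e-04]), 'tool_pos': array([122.985318  , 509.97946689, 226.04316134]), 'tcp_rot': array([ 3.01251991,  1.56926729, -1.93666416]), 'contact_force': array([0.63687614, 0.62971941, 0.1936837 ]), 'moment': array([0.01598882, 0.05986436, 0.00441543]), 'grip_width': 91.99781986062015}
scene {'vertical_fov': 44.34254210133693, 'cx': 318.18811472136406, 'cy': 204.14887252242065, 'k1': -0.02416257410526749, 'xyz': array([ 981.44990359,  583.50546053, 1078.74896696]), 'rotation': array([-2.52625993, -0.01721532,  2.53018311])} 0.99578125
side {'vertical_fov': 46.000842099306254, 'cx': 320.78298760773555, 'cy': 199.4296515687131, 'k1': 0.02834974315968159, 'xyz': array([ 530.11676568, -680.40813558,  827.55258031]), 'rotation': array([-2.40229163, -0.00395827, -0.02291625])} 0.99598046875
wrist {'vertical_fov': 68.24133531664152, 'cx': 313.7340866995706, 'cy': 206.51395148649368, 'k1': -0.03678055502350796, 'xyz': array([ 48.29262547, 527.68860407, 384.23742637]), 'rotation': array([2.85478303e+00, 1.83705587e-03, 1.33446319e+00])} 0.99587890625
```

View pics/scene0.png

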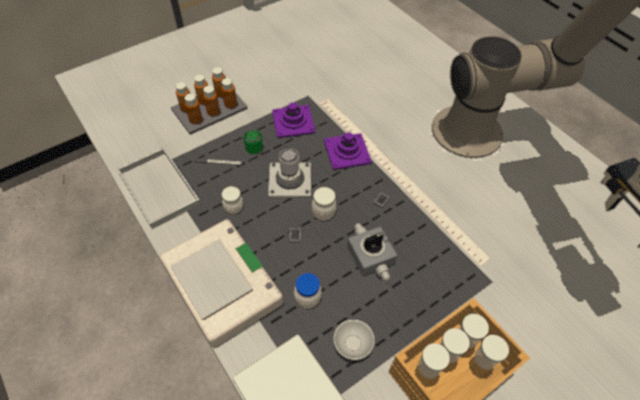

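View pics/side0.png

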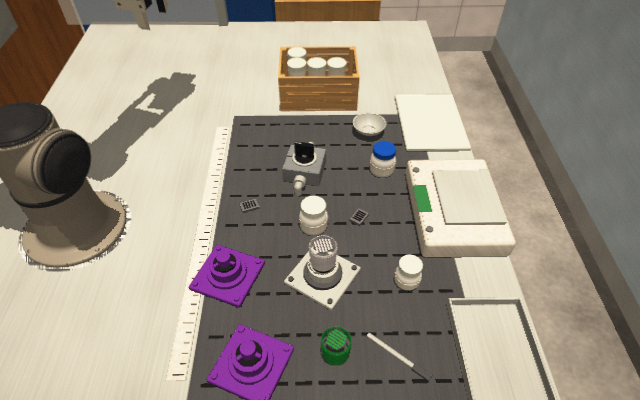

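View pics/wrist0.png

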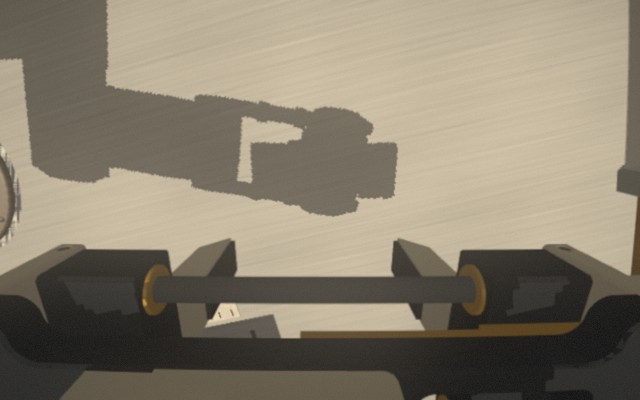

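```bash
cat > h.py <<'E'
from plant import *
import numpy as np, cv2
from scipy.spatial.transform import Rotation as R
def K(c):
    f=200/np.tan(np.radians(c["vertical_fov"])/2)
    return np.array([[f,0,c["cx"]],[0,f,c["cy"]],[0,0,1.]]), np.array([c["k1"],0,0,0.])
def rot(c): return R.from_euler("xyz",c["rotation"]).as_matrix()
def rays(c,uv):
    k,d=K(c); p=cv2.undistortPoints(np.asarray(uv,float).reshape(-1,1,2),k,d,None,None).reshape(-1,2)
    return np.c_[p,np.ones(len(p))]@rot(c).T
def plane(c,uv,z):
    r=rays(c,uv); return c["xyz"]+r*((z-c["xyz"][2])/r[:,2])[:,None]
def proj(c,P):
    k,d=K(c); Rm=rot(c).T
    return cv2.projectPoints(np.asarray(P,float).reshape(-1,1,3),cv2.Rodrigues(Rm)[0],-Rm@c["xyz"],k,d)[0].reshape(-1,2)
def tri(cs,uvs):
    A=0;b=0
    rr=[]
    for c,uv in zip(cs,uvs):
        r=rays(c,[uv])[0]; r/=np.linalg.norm(r); M=np.eye(3)-np.outer(r,r); A=A+M; b=b+M@c["xyz"]; rr.append(M)
    P=np.linalg.solve(A,b); return P,[np.linalg.norm(M@(P-c["xyz"])) for M,c in zip(rr,cs)]
def cloud(c):
    v,u=np.mgrid[0:400,0:640]; uv=np.c_[u.ravel(),v.ravel()]
    return (c["xyz"]+rays(c,uv)*c["z_map"].reshape(-1,1)).reshape(400,640,3)
def crop(c,x0,x1,y0,y1,s,name):
    cv2.imwrite("pics/"+name,cv2.resize(c["frame"][y0:y1,x0:x1,::-1],None,fx=s,fy=s,interpolation=cv2.INTER_CUBIC))
def side_by(*a):pass
E
python3 - <<'E'
from h import *
c=capture("scene"); s=capture("side")
def im(c,x0,y0,w,h): return cv2.resize(c["frame"][y0:y0+h,x0:x0+w,::-1],(400,300),interpolation=cv2.INTER_CUBIC)
cv2.imwrite("pics/crop1.png",np.vstack([np.hstack([im(c,250,140,80,60),im(c,335,215,80,60)]),np.hstack([im(s,280,225,100,75),im(s,265,130,80,60)])]))
# depth-cloud based regions
for n,c,b in (("scene",c,((250,330,140,200),(335,415,215,280))),("side",s,((280,380,225,310),(265,345,130,195)))):
    P=cloud(c)
    for u0,u1,v0,v1 in b:
        q=P[v0:v1,u0:u1].reshape(-1,3)
        for lo,hi in ((86,97),(100,115),(40,55)):
            m=(q[:,2]>lo)&(q[:,2]<hi); print(n,(u0,v0),lo,hi,m.sum(), np.median(q[m],0).round(1) if m.any() else "", (q[m].min(0)+q[m].max(0))/2 if m.any() else "")
E
```

```text
scene (250, 140) 86 97 68 [ 557.2 -121.7   91.9] [ 547.97666893 -137.26158864   91.52924773]
scene (250, 140) 100 115 204 [ 549.9 -136.4  107.2] [ 548.10328999 -138.7130052   106.99288751]
scene (250, 140) 40 55 186 [ 563.7 -126.3   44.5] [ 551.19826155 -199.03770942   47.26224618]
scene (335, 215) 86 97 97 [511.4 174.8  91. ] [511.3652816  174.39927864  91.29138975]
scene (335, 215) 100 115 0  
scene (335, 215) 40 55 1014 [520.2 184.6  45.9] [511.31872736 174.2507534   47.52820344]
side (280, 225) 86 97 120 [ 545.2 -161.3   91.8] [ 548.57162097 -144.73988026   91.5154239 ]
side (280, 225) 100 115 371 [ 548.9 -145.4  106.9] [ 548.75709106 -141.84252457  105.71097518]
side (280, 225) 40 55 257 [ 547.4 -159.9   44.3] [ 548.09964676 -105.52445874   46.52727788]
side (265, 130) 86 97 89 [510.3 168.   90.4] [511.52730713 167.90732784  90.77194123]
side (265, 130) 100 115 0  
side (265, 130) 40 55 783 [514.  153.7  45.5] [511.53474603 169.85583561  47.48480943]
```

View pics/crop1.png

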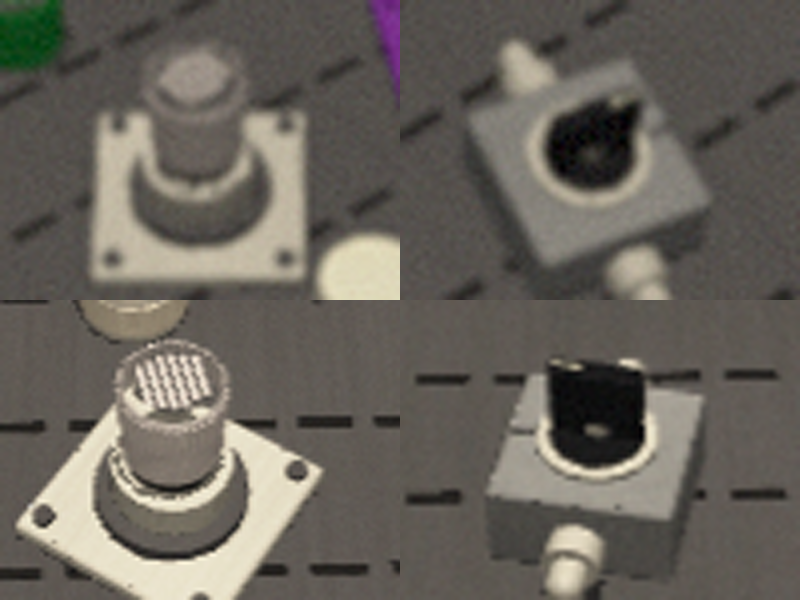

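```bash
python3 - <<'E'
from h import *
o=get_obs(); T=R.from_euler("xyz",o["tcp_rot"]).as_matrix(); print("tool axes cols\n",T.round(3))
for n,b,jb in (("scene",(335,415,215,280),(305,340,180,222)),("side",(265,345,130,195),(295,330,192,235))):
    c=capture(n);P=cloud(c)
    u0,u1,v0,v1=b; q=P[v0:v1,u0:u1].reshape(-1,3); f=c["frame"][v0:v1,u0:u1].reshape(-1,3)
    m=(q[:,2]>86)&(q[:,2]<97)
    print(n,"knob",cv2.minAreaRect(q[m][:,:2].astype(np.float32)))
    m=(q[:,2]>42)&(q[:,2]<48)
    print("box",cv2.minAreaRect(q[m][:,:2].astype(np.float32)))
    u0,u1,v0,v1=jb; q=P[v0:v1,u0:u1].reshape(-1,3);m=(q[:,2]>66)&(q[:,2]<78); print("jar",q[m].min(0),q[m].max(0))
E
```

```text
tool axes cols
 [[-0.    -0.972  0.235]
 [-0.001  0.235  0.972]
 [-1.     0.    -0.001]]
scene knob ((511.3642272949219, 173.617919921875), (13.705010414123535, 45.45038986206055), 80.86247253417969)
box ((511.5368347167969, 174.0323486328125), (92.4561996459961, 92.29862976074219), 77.35746765136719)
jar [504.03638842 -31.1074151   66.11391602] [558.47765833  24.96113395  76.55623601]
side knob ((510.99346923828125, 169.92042541503906), (15.528306007385254, 45.101898193359375), 76.55684661865234)
box ((511.0740051269531, 168.27975463867188), (90.5541000366211, 92.19268035888672), 78.3048324584961)
jar [503.84236062 -34.42360361  66.21321504] [557.84726117  21.33792404  75.37724129]
```

```bash
python3 - <<'E'
from h import *
c=capture("wrist");o=get_obs(); T=R.from_euler("xyz",o["tcp_rot"]).as_matrix()
for z in (92,108):
  p=plane(c,[(314,130)],z)[0]-o["tool_pos"]; print(z,p.round(1),(T.T@p).round(1))
E
```

```text
92 [ -65.5   15.3 -134.6] [134.6  67.2  -0.5]
108 [ -66.    15.4 -118.6] [118.6  67.7  -0.5]
```

```bash
python3 -m creep '[{"ty":-52.4,"tz":-23.7,"wx":-0.03},{"ty":-52.4,"tz":-23.7,"wx":-0.03},{"ty":-52.4,"tz":-23.7,"wx":-0.03},{"ty":-52.4,"tz":-23.7,"wx":-0.03},{"ty":-52.4,"tz":-23.7,"wx":-0.03},{"ty":-52.4,"tz":-23.7,"wx":-0.03},{"ty":-52.4,"tz":-23.7,"wx":-0.03},{"ty":-52.4,"tz":-23.7,"wx":-0.03}]'
```

```text
validation failed for argument at $[0]...
```

```bash
python3 -m creep '[{"tx":0,"ty":-4,"tz":-1.8,"wx":0,"wy":0,"wz":0,"gripper":-1}]'
```

```text
time: 0.48
tool_pos: [152.6, 487.5, 226.6]
tcp_rot: [0.841, 1.568, 2.18]
contact_force: [0.7, -1.0, -0.4]
grip_width: 91.7
```

```bash
python3 -m creep '[{"tx":0,"ty":-48.4,"tz":-21.9,"wx":-0.03,"wy":0,"wz":0,"gripper":-1},{"tx":0,"ty":-48.4,"tz":-21.9,"wx":-0.03,"wy":0,"wz":0,"gripper":-1},{"tx":0,"ty":-48.4,"tz":-21.9,"wx":-0.03,"wy":0,"wz":0,"gripper":-1},{"tx":0,"ty":-48.4,"tz":-21.9,"wx":-0.03,"wy":0,"wz":0,"gripper":-1},{"tx":0,"ty":-48.4,"tz":-21.9,"wx":-0.03,"wy":0,"wz":0,"gripper":-1},{"tx":0,"ty":-48.4,"tz":-21.9,"wx":-0.03,"wy":0,"wz":0,"gripper":-1},{"tx":0,"ty":-48.4,"tz":-21.9,"wx":-0.03,"wy":0,"wz":0,"gripper":-1},{"tx":0,"ty":-48.4,"tz":-21.9,"wx":-0.03,"wy":0,"wz":0,"gripper":-1}]'; python3 - <<'E'
from h import *
o=get_obs();T=R.from_euler("xyz",o["tcp_rot"]).as_matrix();print(T.round(3),o["tool_pos"],o["joint_positions"].round(3),(T.T@(np.array([576,156,226])-o["tool_pos"])).round(1))
E
```

```text
time: 1.15
tool_pos: [420.4, 278.4, 226.9]
tcp_rot: [-0.531, 1.57, 0.833]
contact_force: [1.3, 1.1, 0.5]
grip_width: 91.9
[[ 0.    -0.979  0.205]
 [ 0.     0.205  0.979]
 [-1.    -0.     0.   ]] [420.40001341 278.4401169  226.94249287] [ 0.433  0.304  1.58   0.     1.258 -0.931] [   1.  -177.4  -87.9]
```

```bash
python3 -m creep '[{"tx":0,"ty":-14,"tz":-7,"wx":0,"wy":0,"wz":0,"gripper":-1},{"tx":0,"ty":-14,"tz":-7,"wx":0,"wy":0,"wz":0,"gripper":-1},{"tx":0,"ty":-14,"tz":-7,"wx":0,"wy":0,"wz":0,"gripper":-1},{"tx":0,"ty":-14,"tz":-7,"wx":0,"wy":0,"wz":0,"gripper":-1},{"tx":0,"ty":-14,"tz":-7,"wx":0,"wy":0,"wz":0,"gripper":-1},{"tx":0,"ty":-14,"tz":-7,"wx":0,"wy":0,"wz":0,"gripper":-1}]'; python3 - <<'E'
from h import *
c=capture("wrist");cv2.imwrite("pics/w1.png",c["frame"][:,:,::-1])
o=get_obs();T=R.from_euler("xyz",o["tcp_rot"]).as_matrix();print(T.round(3),o["tool_pos"],o["dq"].round(3))
P=cloud(c); m=(P[:,:,2]>87)&(P[:,:,2]<97); m[230:]=0; print(m.sum(),cv2.minAreaRect(P[m][:,:2].astype(np.float32)))
print(proj(c,[511,172,92]))
E
```

```text
time: 1.65
tool_pos: [542.4, 181.5, 226.1]
tcp_rot: [1.638, 1.57, 2.999]
contact_force: [0.7, 0.3, -0.7]
grip_width: 91.8
[[-0.001 -0.978  0.207]
 [ 0.     0.207  0.978]
 [-1.     0.001  0.   ]] [541.41748375 182.57500412 226.27348359] [ 0.035 -0.019  0.018  0.002  0.002  0.001]
2857 ((514.7489013671875, 361.23883056640625), (387.1517028808594, 199.12269592285156), 77.75508117675781)
[[298.5306902  169.90518965]]
```

View pics/w1.png

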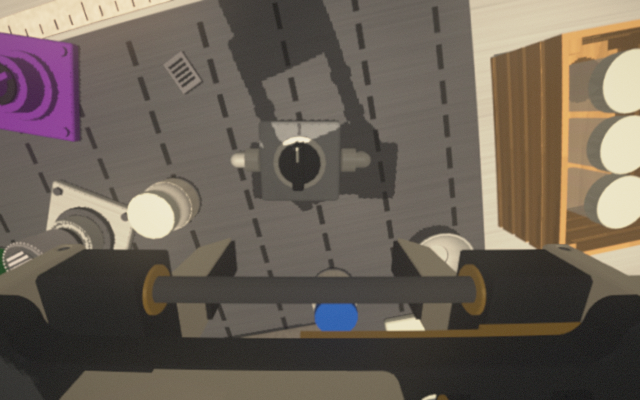

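```bash
python3 - <<'E'
from h import *
c=capture("wrist");crop(c,230,380,110,220,5,"w1c.png")
P=cloud(c)
o=get_obs();T=R.from_euler("xyz",o["tcp_rot"]).as_matrix()
S=P[110:215,240:360]
m=(S[:,:,2]>86)&(S[:,:,2]<97);r=cv2.minAreaRect(S[m][:,:2].astype(np.float32));print("knob",m.sum(),r,np.median(S[m],0))
m2=(S[:,:,2]>44)&(S[:,:,2]<48);print("box",cv2.minAreaRect(S[m2][:,:2].astype(np.float32)))
# white ring circle by colour/rays
print("tool off",(T.T@(np.array([*r[0],63])-o["tool_pos"])).round(1),o["tool_pos"])
E
```

```text
knob 557 ((509.8690490722656, 170.3446502685547), (12.085506439208984, 45.68803024291992), 77.81076049804688) [508.49832612 170.87530547  91.87726625]
box ((509.6719970703125, 170.34776306152344), (90.92584228515625, 90.1111068725586), 78.09996032714844)
tool off [163.6  27.6 -19. ] [540.92769179 183.25977556 226.53839462]
```

View pics/w1c.png

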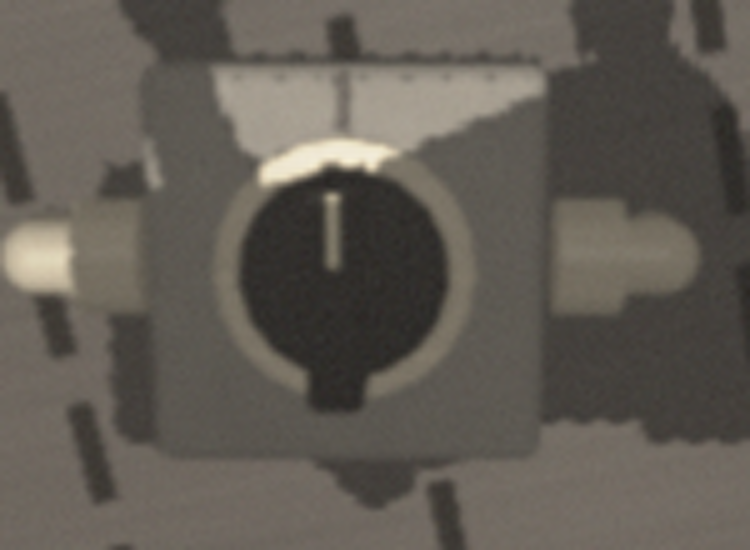

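```bash
python3 -m creep '[{"tx":3,"ty":2.75,"tz":-1.9,"wx":0,"wy":0,"wz":0,"gripper":-0.1},{"tx":6,"ty":2.75,"tz":-1.9,"wx":0,"wy":0,"wz":0,"gripper":-0.1},{"tx":9,"ty":2.75,"tz":-1.9,"wx":0,"wy":0,"wz":0,"gripper":-0.1},{"tx":11,"ty":2.75,"tz":-1.9,"wx":0,"wy":0,"wz":0,"gripper":-0.1},{"tx":12,"ty":2.75,"tz":-1.9,"wx":0,"wy":0,"wz":0,"gripper":-0.1},{"tx":12,"ty":2.75,"tz":-1.9,"wx":0,"wy":0,"wz":0,"gripper":-0.1},{"tx":12,"ty":2.75,"tz":-1.9,"wx":0,"wy":0,"wz":0,"gripper":-0.1}]'; python3 - <<'E'
from h import *
o=get_obs();T=R.from_euler("xyz",o["tcp_rot"]).as_matrix();print(o["tool_pos"],o["joint_positions"].round(3),(T.T@(np.array([510.3,170.5,65])-o["tool_pos"])).round(1))
for n in("scene","side"):
    c=capture(n);crop(c,*((300,440,170,290,4) if n=="scene" else (240,360,80,200,4)),n+"2.png")
E
```

```text
time: 2.33
tool_pos: [510.8, 170.7, 107.4]
tcp_rot: [-0.908, 1.57, 0.457]
contact_force: [0.0, -0.6, -0.0]
grip_width: 52.0
[510.78929134 170.66102624 107.43959699] [ 0.18   0.49   1.65   0.     1.    -1.185] [42.4  0.5 -0.3]
```

View pics/side2.png

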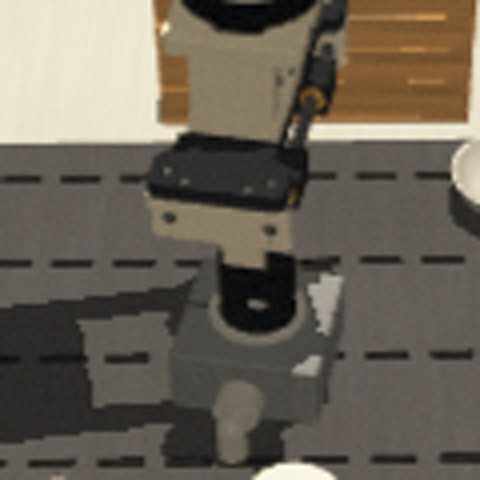

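```bash
python3 -m creep '[{"tx":2.2,"ty":0.03,"tz":0,"wx":0,"wy":0,"wz":0,"gripper":-0.1},{"tx":4.2,"ty":0.03,"tz":0,"wx":0,"wy":0,"wz":0,"gripper":-0.1},{"tx":4.2,"ty":0.03,"tz":0,"wx":0,"wy":0,"wz":0,"gripper":0.3},{"tx":4.2,"ty":0.03,"tz":0,"wx":0,"wy":0,"wz":0,"gripper":1},{"tx":4.2,"ty":0.03,"tz":0,"wx":0,"wy":0,"wz":0,"gripper":1},{"tx":4.2,"ty":0.03,"tz":0,"wx":0,"wy":0,"wz":0,"gripper":1},{"tx":4.2,"ty":0.03,"tz":0,"wx":0,"wy":0,"wz":0,"gripper":1},{"tx":4.2,"ty":0.03,"tz":0,"wx":0,"wy":0,"wz":0,"gripper":1}]'
```

```text
time: 3.1
tool_pos: [511.1, 170.0, 65.7]
tcp_rot: [-1.135, 1.569, 0.229]
contact_force: [0.5, -0.2, 0.7]
grip_width: 15.0
```

```bash
python3 -m creep '[{"tx":0,"ty":0,"tz":0,"wx":0,"wy":0,"wz":0,"gripper":1},{"tx":0,"ty":0,"tz":0,"wx":0,"wy":0,"wz":0,"gripper":1},{"tx":0,"ty":0,"tz":0,"wx":0.1,"wy":0,"wz":0,"gripper":1},{"tx":0,"ty":0,"tz":0,"wx":0.2,"wy":0,"wz":0,"gripper":1},{"tx":0,"ty":0,"tz":0,"wx":0.3,"wy":0,"wz":0,"gripper":1},{"tx":0,"ty":0,"tz":0,"wx":0.4,"wy":0,"wz":0,"gripper":1},{"tx":0,"ty":0,"tz":0,"wx":0.5,"wy":0,"wz":0,"gripper":1},{"tx":0,"ty":0,"tz":0,"wx":0.6,"wy":0,"wz":0,"gripper":1}]'
python3 -m creep '[{"tx":0,"ty":0,"tz":0,"wx":0.1,"wy":0,"wz":0,"gripper":1},{"tx":0,"ty":0,"tz":0,"wx":0.2,"wy":0,"wz":0,"gripper":1},{"tx":0,"ty":0,"tz":0,"wx":0.3,"wy":0,"wz":0,"gripper":1},{"tx":0,"ty":0,"tz":0,"wx":0.4,"wy":0,"wz":0,"gripper":1},{"tx":0,"ty":0,"tz":0,"wx":0.5,"wy":0,"wz":0,"gripper":1},{"tx":0,"ty":0,"tz":0,"wx":0.6,"wy":0,"wz":0,"gripper":1},{"tx":0,"ty":0,"tz":0,"wx":0.67,"wy":0,"wz":0,"gripper":1},{"tx":0,"ty":0,"tz":0,"wx":0.67,"wy":0,"wz":0,"gripper":1}]'; python3 - <<'E'
from h import *
o=get_obs();T=R.from_euler("xyz",o["tcp_rot"]).as_matrix();print(o["tool_pos"],o["joint_positions"].round(3),o["moment"].round(2),np.degrees(np.arctan2(T[1,2],T[0,2])))
E
```

```text
time: 3.77
tool_pos: [511.0, 170.5, 65.6]
tcp_rot: [-0.195, 1.569, 0.565]
contact_force: [-0.9, 1.8, 4.0]
grip_width: 11.6
time: 4.43
tool_pos: [510.5, 170.2, 65.6]
tcp_rot: [1.03, 1.57, 1.12]
contact_force: [-2.1, 1.5, 5.0]
grip_width: 12.0
[510.49683701 170.21169043  65.58765383] [1.790e-01 5.470e-01 1.692e+00 1.000e-03 9.030e-01 8.900e-02] [ 0.02  0.44 -0.11] 5.15203449527927
```

```bash
python3 -m creep '[{"tx":0,"ty":0,"tz":0,"wx":0,"wy":0,"wz":0,"gripper":-0.4},{"tx":0,"ty":0,"tz":0,"wx":0,"wy":0,"wz":0,"gripper":-0.4},{"tx":0,"ty":0,"tz":0,"wx":0,"wy":0,"wz":0,"gripper":-0.4},{"tx":0,"ty":0,"tz":0,"wx":0,"wy":0,"wz":0,"gripper":-0.4},{"tx":-4,"ty":0,"tz":0,"wx":0,"wy":0,"wz":0,"gripper":-0.4},{"tx":-8,"ty":0,"tz":0,"wx":0,"wy":0,"wz":0,"gripper":-0.4},{"tx":-12,"ty":0,"tz":0,"wx":0,"wy":0,"wz":0,"gripper":-0.4},{"tx":-15,"ty":-4,"tz":0,"wx":0,"wy":0,"wz":0,"gripper":-0.4}]'; python3 - <<'E'
from h import *
o=get_obs();T=R.from_euler("xyz",o["tcp_rot"]).as_matrix()
c=capture("side");P=cloud(c)
crop(c,240,360,80,200,4,"side3.png")
cap=np.array([549,-140,108.])
az=np.radians(60); y=np.array([-np.sin(az),np.cos(az),0])
tgt=cap-67*y; tgt[2]=226; print(tgt,o["tool_pos"],(T.T@(tgt-o["tool_pos"])).round(1),np.arctan2(T[1,2],T[0,2])-az)
S=P[130:195,265:345].reshape(-1,3);m=(S[:,2]>86)&(S[:,2]<97);print(m.sum(),cv2.minAreaRect(S[m][:,:2].astype(np.float32)))
E
```

```text
time: 5.1
tool_pos: [514.5, 140.3, 213.8]
tcp_rot: [0.41, 1.565, 0.509]
contact_force: [1.9, -0.4, 0.4]
grip_width: 60.6
[ 607.02370205 -173.5         226.        ] [514.46055085 140.30104817 213.76919133] [ -12.6 -321.4   61.3] -0.948632008859293
72 ((511.50201416015625, 169.19252014160156), (11.84700870513916, 46.292518615722656), 0.35957789421081543)
```

View pics/side3.png

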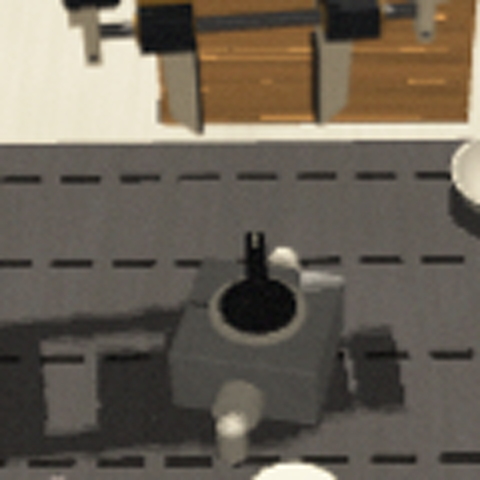

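```bash
python3 -m creep '[{"tx":-1,"ty":-31,"tz":6.1,"wx":-0.95,"wy":0,"wz":0,"gripper":-0.4},{"tx":-1,"ty":-31,"tz":6.1,"wx":-0.95,"wy":0,"wz":0,"gripper":-0.4},{"tx":-1,"ty":-31,"tz":6.1,"wx":-0.95,"wy":0,"wz":0,"gripper":-0.4},{"tx":-1,"ty":-31,"tz":6.1,"wx":-0.95,"wy":0,"wz":0,"gripper":-0.4},{"tx":-1,"ty":-31,"tz":6.1,"wx":-0.95,"wy":0,"wz":0,"gripper":-0.4},{"tx":-1,"ty":-31,"tz":6.1,"wx":-0.95,"wy":0,"wz":0,"gripper":-0.4},{"tx":-1,"ty":-31,"tz":6.1,"wx":-0.95,"wy":0,"wz":0,"gripper":-0.4},{"tx":-1,"ty":-31,"tz":6.1,"wx":-0.95,"wy":0,"wz":0,"gripper":-0.4}]';python3 -m creep '[{"tx":0,"ty":0,"tz":0,"wx":0,"wy":0,"wz":0,"gripper":-0.4},{"tx":0,"ty":0,"tz":0,"wx":0,"wy":0,"wz":0,"gripper":-0.4},{"tx":0,"ty":0,"tz":0,"wx":0,"wy":0,"wz":0,"gripper":-0.4}]'; python3 - <<'E'
from h import *
o=get_obs();T=R.from_euler("xyz",o["tcp_rot"]).as_matrix()
c=capture("wrist");P=cloud(c);cv2.imwrite("pics/w4.png",c["frame"][:,:,::-1])
print(o["tool_pos"],o["joint_positions"].round(2),T.round(3))
print(proj(c,[549,-140,108]))
E
```

```text
time: 5.82
tool_pos: [603.6, -168.6, 219.3]
tcp_rot: [1.9, 1.57, 2.95]
contact_force: [1.7, 0.4, -0.3]
grip_width: 64.0
time: 6.07
tool_pos: [603.1, -166.0, 218.9]
tcp_rot: [1.447, 1.569, 2.489]
contact_force: [0.5, 0.5, -0.2]
grip_width: 64.4
[ 603.11573338 -166.01475469  218.91348248] [-0.39  0.54  1.23  0.    1.37 -1.43] [[-0.001 -0.863  0.505]
 [ 0.001  0.505  0.863]
 [-1.     0.002  0.   ]]
[[309.1143088  139.34314996]]
```

View pics/w4.png

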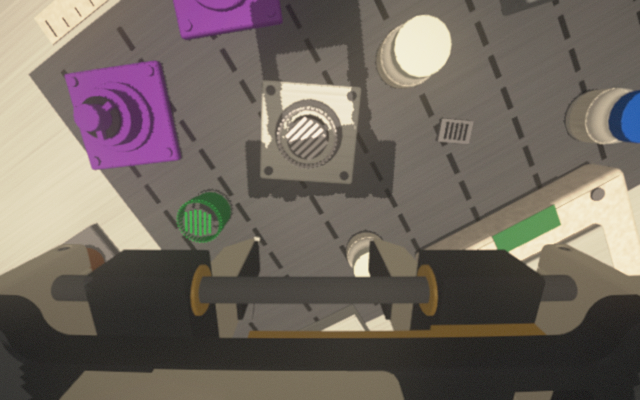

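```bash
python3 - <<'E'
from h import *
o=get_obs();T=R.from_euler("xyz",o["tcp_rot"]).as_matrix()
c=capture("wrist");P=cloud(c)
S=P[80:200,250:370]
for lo,hi in ((102,112),(42,48),(8,15)):
    m=(S[:,:,2]>lo)&(S[:,:,2]<hi); q=S[m]
    print(lo,m.sum(),cv2.minEnclosingCircle(q[:,:2].astype(np.float32)),cv2.minAreaRect(q[:,:2].astype(np.float32)),np.median(q[:,2]))
m=((S[:,:,2]>102)&(S[:,:,2]<112)).astype(np.uint8)
cn=max(cv2.findContours(m,cv2.RETR_EXTERNAL,cv2.CHAIN_APPROX_NONE)[0],key=len)
print("ellipse",cv2.fitEllipse(cn)); e=np.array(cv2.fitEllipse(cn)[0])+[250,80]; print(plane(c,[e],107.5))
# two-view triangulation with side & scene
uv=[e];cs=[c]
for n,b in (("scene",(250,330,140,200)),("side",(280,380,225,310))):
    d=capture(n);Q=cloud(d)[b[2]:b[3],b[0]:b[1]]; m=((Q[:,:,2]>102)&(Q[:,:,2]<113)).astype(np.uint8)
    cn=max(cv2.findContours(m,cv2.RETR_EXTERNAL,cv2.CHAIN_APPROX_NONE)[0],key=len)
    f=np.array(cv2.fitEllipse(cn)[0])+[b[0],b[2]]; print(n,m.sum(),f,plane(d,[f],107.5)); uv.append(f);cs.append(d)
print(tri(cs[:2],uv[:2]),tri([cs[0],cs[2]],[uv[0],uv[2]]))
print(o["tool_pos"])
crop(c,240,380,70,200,5,"w4c.png")
E
```

```text
102 1753 ((547.1578979492188, -142.038818359375), 27.236377716064453) ((547.1517944335938, -142.11570739746094), (53.4495735168457, 53.22029495239258), 59.977264404296875) 108.62071161131365
42 757 ((547.0328979492188, -142.09579467773438), 30.893903732299805) ((546.5415649414062, -142.47506713867188), (58.57239532470703, 61.42034912109375), 44.03230667114258) 45.00065598553448
8 5336 ((547.8927001953125, -142.1220245361328), 79.93802642822266) ((547.2623291015625, -142.36770629882812), (116.45763397216797, 116.0997085571289), 55.762386322021484) 12.054771411651018
ellipse ((55.51148986816406, 58.00462341308594), (58.32170486450195, 59.447967529296875), 170.35105895996094)
[[ 546.46693612 -141.57326204  107.5       ]]
scene 189 [288.97275925 156.39524841] [[ 549.05461878 -136.53302187  107.5       ]]
side 346 [322.43437195 246.187994  ] [[ 548.39205107 -144.10109599  107.5       ]]
(array([ 546.39257412, -141.70409054,  100.84169744]), [np.float64(0.3815905464873288), np.float64(0.3815905464871138)]) (array([ 547.52856623, -141.73245337,  104.26995125]), [np.float64(0.9452872985277228), np.float64(0.9452872985278115)])
[ 603.18460036 -165.25688673  219.23501244]
```

View pics/w4c.png

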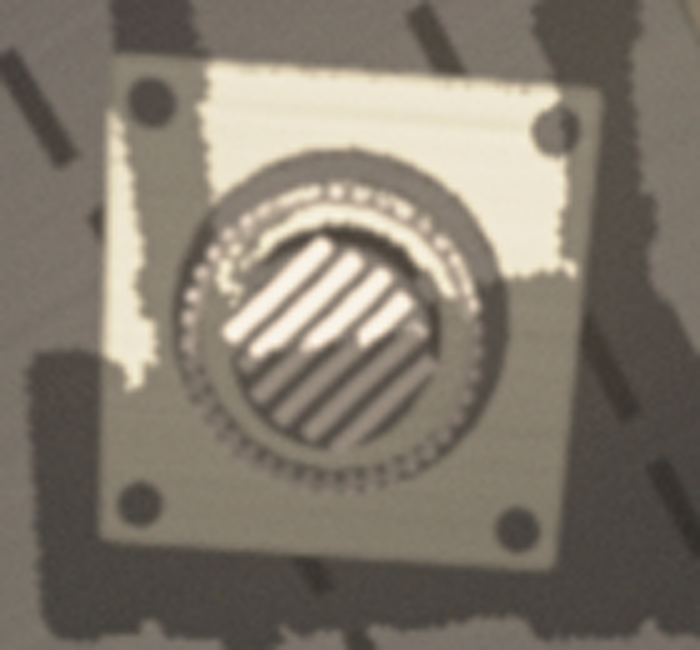

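```bash
python3 -m creep '[{"tx":0,"ty":3.5,"tz":-0.8,"wx":0,"wy":0,"wz":0,"gripper":-0.6},{"tx":3,"ty":6,"tz":-0.8,"wx":0,"wy":0,"wz":0,"gripper":-0.6},{"tx":6,"ty":6,"tz":-0.8,"wx":0,"wy":0,"wz":0,"gripper":-0.6},{"tx":9,"ty":6,"tz":-0.8,"wx":0,"wy":0,"wz":0,"gripper":-0.6},{"tx":9,"ty":6,"tz":-0.8,"wx":0,"wy":0,"wz":0,"gripper":-0.6},{"tx":9,"ty":6,"tz":-0.8,"wx":0,"wy":0,"wz":0,"gripper":-0.6},{"tx":9,"ty":6,"tz":-0.8,"wx":0,"wy":0,"wz":0,"gripper":-0.6}]'; python3 - <<'E'
from h import *
for i in range(3):
    o=get_obs();T=R.from_euler("xyz",o["tcp_rot"]).as_matrix();print(o["tool_pos"].round(2),(T.T@(np.array([547.2,-142.1,78])-o["tool_pos"])).round(1),T[:,0].round(4))
    c=capture("side")
crop(c,250,400,180,310,4,"side5.png")
E
```

```text
time: 6.85
tool_pos: [548.8, -142.9, 131.5]
tcp_rot: [-1.406, 1.568, -0.361]
contact_force: [0.1, -1.3, 0.7]
grip_width: 73.4
[ 548.83 -142.93  131.5 ] [53.5  2.  -0.1] [ 2.5e-03 -9.0e-04 -1.0e+00]
[ 549.07 -143.16  131.83] [53.8  2.3 -0. ] [ 0.0034 -0.0013 -1.    ]
[ 549.05 -143.26  131.83] [53.8  2.4  0. ] [ 0.0036 -0.0014 -1.    ]
```

View pics/side5.png

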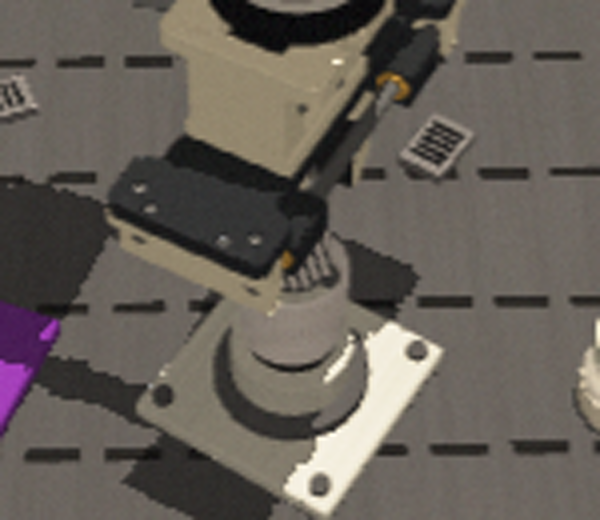

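```bash
python3 -m creep '[{"tx":2.5,"ty":0.2,"tz":0,"wx":0,"wy":0,"wz":0,"gripper":-0.6},{"tx":4.5,"ty":0.2,"tz":0,"wx":0,"wy":0,"wz":0,"gripper":-0.6},{"tx":5.4,"ty":0.2,"tz":0,"wx":0,"wy":0,"wz":0,"gripper":-0.6},{"tx":5.4,"ty":0.2,"tz":0,"wx":0,"wy":0,"wz":0,"gripper":-0.6},{"tx":5.4,"ty":0.2,"tz":0,"wx":0,"wy":0,"wz":0,"gripper":-0.6}]'; python3 - <<'E'
from h import *
o=get_obs();T=R.from_euler("xyz",o["tcp_rot"]).as_matrix();print(o["tool_pos"].round(2),(T.T@(np.array([547.2,-142.1,78])-o["tool_pos"])).round(1),T.round(4))
E
```

```text
time: 7.42
tool_pos: [546.4, -142.2, 76.4]
tcp_rot: [-1.312, 1.57, -0.268]
contact_force: [-0.8, -0.3, 0.8]
grip_width: 72.8
[ 546.4  -142.18   76.4 ] [-1.6 -0.7  0.5] [[ 6.000e-04 -8.644e-01  5.028e-01]
 [-2.000e-04  5.028e-01  8.644e-01]
 [-1.000e+00 -6.000e-04  2.000e-04]]
```

```bash
python3 -m creep '[{"tx":-0.1,"ty":-0.05,"tz":0,"wx":0,"wy":0,"wz":0,"gripper":1},{"tx":-0.1,"ty":-0.05,"tz":0,"wx":0,"wy":0,"wz":0,"gripper":1},{"tx":-0.1,"ty":-0.05,"tz":0,"wx":0,"wy":0,"wz":0,"gripper":1},{"tx":-0.1,"ty":-0.05,"tz":0,"wx":0,"wy":0,"wz":0,"gripper":1},{"tx":-0.1,"ty":-0.05,"tz":0,"wx":0,"wy":0,"wz":0,"gripper":1}]'; python3 - <<'E'
from h import *
for i in range(3):
  o=get_obs();T=R.from_euler("xyz",o["tcp_rot"]).as_matrix();print(o["tool_pos"].round(2),o["contact_force"].round(1),o["moment"].round(2),o["grip_width"]);capture("side")
E
```

```text
time: 7.83
tool_pos: [546.9, -142.3, 77.6]
tcp_rot: [-1.318, 1.569, -0.274]
contact_force: [0.2, 0.7, 4.7]
grip_width: 53.3
[ 546.95 -142.33   77.63] [0.2 0.7 4.7] [ 0.08  0.04 -0.  ] 53.33957147363904
[ 546.98 -142.35   77.63] [0.  0.6 5.7] [ 0.1  -0.02  0.  ] 53.050120629503816
[ 546.98 -142.33   77.62] [-0.2  0.7  6.4] [ 0.12 -0.02 -0.01] 53.31414630875691
```

```bash
python3 -m creep '[{"tx":0.1,"ty":0,"tz":0,"wx":0.07,"wy":0,"wz":0,"gripper":1},{"tx":0.1,"ty":0,"tz":0,"wx":0.14,"wy":0,"wz":0,"gripper":1},{"tx":0.1,"ty":0,"tz":0,"wx":0.21,"wy":0,"wz":0,"gripper":1},{"tx":0.1,"ty":0,"tz":0,"wx":0.28,"wy":0,"wz":0,"gripper":1},{"tx":0.1,"ty":0,"tz":0,"wx":0.32,"wy":0,"wz":0,"gripper":1}]'; python3 - <<'E'
from h import *
o=get_obs();T=R.from_euler("xyz",o["tcp_rot"]).as_matrix();print(o["tool_pos"].round(2),o["contact_force"].round(1),o["moment"].round(2),o["grip_width"],np.radians(59.81)-np.arctan2(T[1,2],T[0,2]))
E
```

```text
time: 8.4
tool_pos: [547.7, -142.8, 77.6]
tcp_rot: [-1.145, 1.567, -0.424]
contact_force: [0.1, 0.2, 10.4]
grip_width: 53.6
[ 547.68 -142.84   77.56] [ 0.1  0.2 10.4] [-0.03  0.09  0.14] 53.64873817775669 0.3231259243420993
```

```bash
python3 -m creep '[{"tx":0,"ty":0,"tz":0,"wx":0.04,"wy":0,"wz":0,"gripper":1},{"tx":0,"ty":0,"tz":0,"wx":0.08,"wy":0,"wz":0,"gripper":1},{"tx":0,"ty":0,"tz":0,"wx":0.12,"wy":0,"wz":0,"gripper":1},{"tx":0,"ty":0,"tz":0,"wx":0.12,"wy":0,"wz":0,"gripper":1}]'
```

```text
time: 8.73
tool_pos: [547.7, -142.8, 77.6]
tcp_rot: [-1.021, 1.567, -0.419]
contact_force: [-0.4, -0.4, 10.8]
grip_width: 53.2
```

```bash
python3 -m creep '[{"tx":0,"ty":0,"tz":0,"wx":0.04,"wy":0,"wz":0,"gripper":1},{"tx":0,"ty":0,"tz":0,"wx":0.08,"wy":0,"wz":0,"gripper":1},{"tx":0,"ty":0,"tz":0,"wx":0.08,"wy":0,"wz":0,"gripper":1}]'
```

```text
time: 8.98
tool_pos: [547.6, -142.9, 77.5]
tcp_rot: [-0.98, 1.567, -0.458]
contact_force: [0.1, -0.5, 9.9]
grip_width: 53.5
```

```bash
python3 -m creep '[{"tx":0,"ty":0,"tz":0,"wx":0.04,"wy":0,"wz":0,"gripper":1},{"tx":0,"ty":0,"tz":0,"wx":0.08,"wy":0,"wz":0,"gripper":1},{"tx":0,"ty":0,"tz":0,"wx":0.08,"wy":0,"wz":0,"gripper":1}]'
```

```text
time: 9.23
tool_pos: [547.6, -142.9, 77.4]
tcp_rot: [-0.91, 1.567, -0.468]
contact_force: [0.2, -0.8, 9.9]
grip_width: 53.5
```

```bash
python3 -m creep '[{"tx":0,"ty":0,"tz":0,"wx":0.04,"wy":0,"wz":0,"gripper":1},{"tx":0,"ty":0,"tz":0,"wx":0.08,"wy":0,"wz":0,"gripper":1},{"tx":0,"ty":0,"tz":0,"wx":0.08,"wy":0,"wz":0,"gripper":1}]'
```

```text
time: 9.48
tool_pos: [547.4, -142.9, 77.2]
tcp_rot: [-0.834, 1.567, -0.472]
contact_force: [0.6, -0.1, 8.6]
grip_width: 53.6
```

```bash
python3 -m creep '[{"tx":0,"ty":0,"tz":0,"wx":0.04,"wy":0,"wz":0,"gripper":1},{"tx":0,"ty":0,"tz":0,"wx":0.08,"wy":0,"wz":0,"gripper":1},{"tx":0,"ty":0,"tz":0,"wx":0.08,"wy":0,"wz":0,"gripper":1}]'
```

```text
time: 9.73
tool_pos: [546.7, -142.4, 76.0]
tcp_rot: [-0.526, 1.57, -0.244]
contact_force: [1.9, 1.0, -0.5]
grip_width: 53.3
```

```bash
python3 -m creep '[{"tx":0,"ty":0,"tz":0,"wx":0.04,"wy":0,"wz":0,"gripper":1},{"tx":0,"ty":0,"tz":0,"wx":0.08,"wy":0,"wz":0,"gripper":1},{"tx":0,"ty":0,"tz":0,"wx":0.08,"wy":0,"wz":0,"gripper":1}]'; python3 - <<'E'
from h import *
o=get_obs();T=R.from_euler("xyz",o["tcp_rot"]).as_matrix();print(o["tool_pos"].round(2),o["contact_force"].round(1),o["moment"].round(2),o["grip_width"],np.radians(59.81)-np.arctan2(T[1,2],T[0,2]))
c=capture("side");crop(c,250,400,180,310,4,"side6.png")
c=capture("scene");crop(c,240,350,120,210,6,"scene6.png")
c=capture("wrist");cv2.imwrite("pics/w6.png",c["frame"][:,:,::-1])
E
```

```text
time: 9.98
tool_pos: [546.4, -141.8, 75.3]
tcp_rot: [1.551, 1.57, 1.754]
contact_force: [2.3, 1.5, -0.9]
grip_width: 52.9
[ 546.36 -141.76   75.33] [ 2.3  1.5 -0.9] [ 0.23 -0.34  0.03] 52.94135584314298 0.8402506443622609
```

View pics/w6.png

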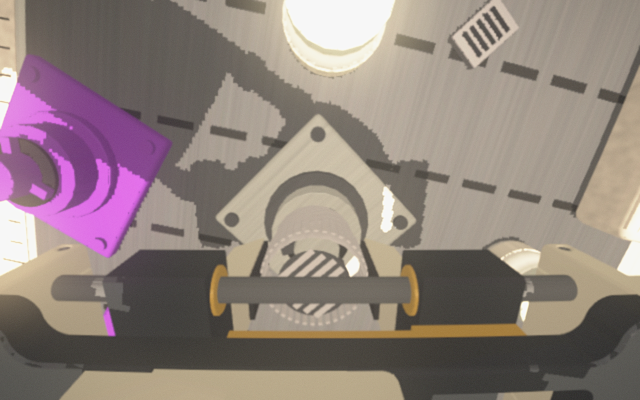

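View pics/side6.png

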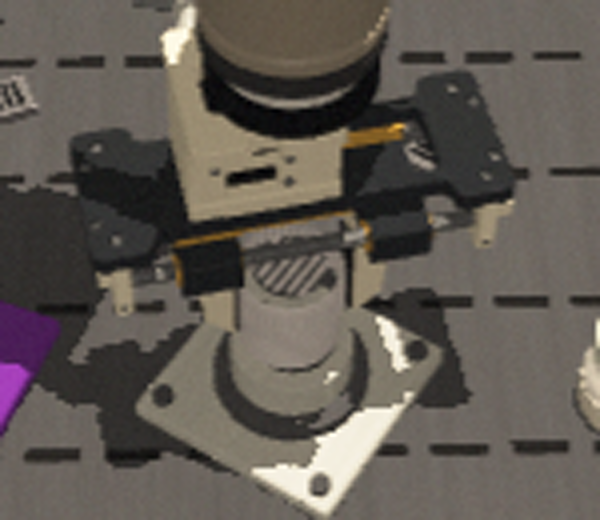

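```bash
python3 -m creep '[{"tx":0.2,"ty":0,"tz":0,"wx":0,"wy":0,"wz":0,"gripper":1},{"tx":0.4,"ty":0,"tz":0,"wx":0,"wy":0,"wz":0,"gripper":1},{"tx":0.5,"ty":0,"tz":0,"wx":0,"wy":0,"wz":0,"gripper":1},{"tx":0.5,"ty":0,"tz":0,"wx":0,"wy":0,"wz":0,"gripper":1}]'
```

```text
time: 10.47
tool_pos: [546.6, -142.1, 70.6]
tcp_rot: [0.341, 1.57, 0.545]
contact_force: [3.2, 2.5, -0.7]
grip_width: 53.1
```

```bash
python3 -m creep '[{"tx":0.2,"ty":0,"tz":0,"wx":0,"wy":0,"wz":0,"gripper":1},{"tx":0.4,"ty":0,"tz":0,"wx":0,"wy":0,"wz":0,"gripper":1},{"tx":0.6,"ty":0,"tz":0,"wx":0,"wy":0,"wz":0,"gripper":1},{"tx":0.7,"ty":0,"tz":0,"wx":0,"wy":0,"wz":0,"gripper":1},{"tx":0.7,"ty":0,"tz":0,"wx":0,"wy":0,"wz":0,"gripper":1},{"tx":0.7,"ty":0,"tz":0,"wx":0,"wy":0,"wz":0,"gripper":1}]'
```

```text
time: 10.97
tool_pos: [546.6, -142.1, 64.7]
tcp_rot: [-0.322, 1.57, -0.118]
contact_force: [-0.1, 4.2, 9.5]
grip_width: 53.2
```

```bash
python3 -m creep '[{"tx":0.1,"ty":0,"tz":0,"wx":0,"wy":0,"wz":0,"gripper":1},{"tx":0.15,"ty":0,"tz":0,"wx":0,"wy":0,"wz":0,"gripper":1},{"tx":0.15,"ty":0,"tz":0,"wx":0,"wy":0,"wz":0,"gripper":1},{"tx":0.15,"ty":0,"tz":0,"wx":0,"wy":0,"wz":0,"gripper":1}]'; python3 - <<'E'
from h import *
for i in range(4):
  o=get_obs();T=R.from_euler("xyz",o["tcp_rot"]).as_matrix();print(o["tool_pos"].round(2),o["contact_force"].round(1),o["moment"].round(2),o["grip_width"]);capture("side")
c=capture("wrist");P=cloud(c);S=P[240:275,270:370].reshape(-1,3); m=S[:,2]>75; print(np.percentile(S[m][:,2],[5,50,95]))
crop(c,200,440,180,340,3,"w7.png")
c=capture("side");P=cloud(c);S=P[240:262,300:345].reshape(-1,3);m=(S[:,2]>75)&(S[:,2]<112);print(m.sum(),np.percentile(S[m][:,2],[5,50,95]))
crop(c,250,400,180,310,4,"side7.png")
v=P[130:195,265:345].reshape(-1,3);m=(v[:,2]>86)&(v[:,2]<97);print(cv2.minAreaRect(v[m][:,:2].astype(np.float32)))
E
```

```text
time: 11.3
tool_pos: [546.6, -142.1, 64.6]
tcp_rot: [-0.501, 1.569, -0.296]
contact_force: [-3.5, 5.2, 20.7]
grip_width: 53.2
[ 546.65 -142.08   64.58] [-3.5  5.2 20.7] [ 0.64  0.8  -0.09] 53.245618111402734
[ 546.65 -142.11   64.58] [-3.8  5.  19.6] [ 0.7   0.8  -0.07] 53.56544128354296
[ 546.65 -142.07   64.58] [-3.4  5.6 19.3] [ 0.68  0.85 -0.02] 53.15131886515191
[ 546.65 -142.09   64.58] [-4.   5.  20.3] [ 0.66  0.83 -0.04] 53.31861553051513
[82.45147324 95.56479111 96.89083631]
455 [78.62441699 92.9981752  99.44660646]
((0.0, 0.0), (0.0, 0.0), 0.0)
```

View pics/side7.png

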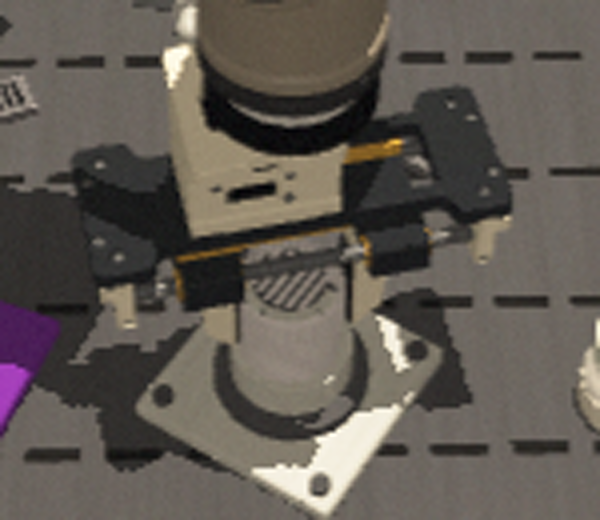

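View pics/w7.png

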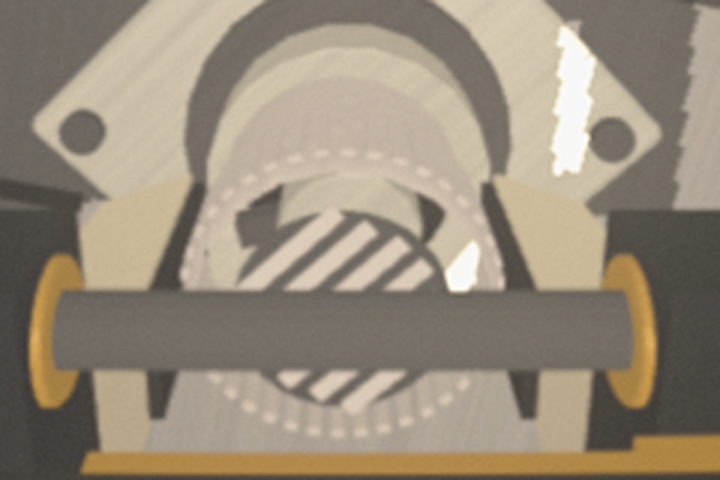

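```bash
python3 - <<'E'
from h import *
c=capture("scene");crop(c,180,440,110,300,3,"scene8.png")
P=cloud(c);v=P[215:280,335:415].reshape(-1,3);m=(v[:,2]>86)&(v[:,2]<97);print(cv2.minAreaRect(v[m][:,:2].astype(np.float32)))
o=get_obs();print(o["time"],o["tool_pos"],o["contact_force"])
E
```

```text
((511.9584655761719, 174.06423950195312), (11.791712760925293, 45.17815017700195), 4.383060932159424)
11.65 [ 546.66469057 -142.09415065   64.60740164] [-3.77892393  5.02869426 20.13992324]
```

View pics/scene8.png

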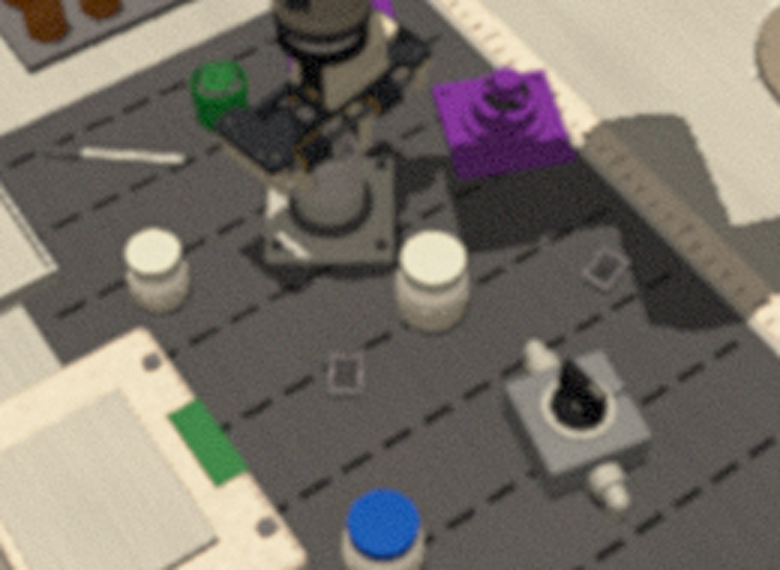

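The last scene view shows the knob turned about 74° at (580,395), the cap down under the gripper at (340,190), and the jars and cassettes where they were. The push is steady, so I'm handing the job in.

```bash
python3 - <<'E'
from plant import *
print(close_job()); o=get_obs(); print(o["time"],o["tool_pos"],o["contact_force"],o["grip_width"])
E
```

```text
the job is handed in; nothing more can be done
None
the job is handed in; nothing more can be done
```

The valve is shut, and the cap is fully home on the port with the gripper still holding it down. I handed the job in at about 11.7 s, and no verdict came back.

- **Valve:** I gripped the knob and turned it about 1.27 rad clockwise. After I let go it stayed shut. The side view put it about 1.35 rad from its start angle and the scene view about 1.28 to 1.33 rad.
- **Cap:** I turned the cap clockwise under about 10 N of downward push. It began to drop at about 0.7 to 0.76 rad, and I stopped at 0.84 rad.
- **Fully home:** The gripper went down 13.0 mm in all. A further 1.5 mm of commanded push raised the force from about 10 to 20 N without moving it, so the cap was at its stop. The wrist view put the cap top at 95.6 to 96.9 mm, against 95 mm expected.
- **Hold at hand-in:** The push was steady at about 20 N, with 4 to 5 N sideways, and the fingers were 53 mm apart on the cap. The gripper was within 1 mm of the port axis as I measured it.
- **Bystanders:** The jars, cassettes and probe looked undisturbed in the last scene view. The dish was outside that crop, but the arm never went down near it.

**Checks that disagreed or failed:**
- The scene and side cameras differed by 4 to 8 mm in y on both the valve and the cap, so I used the wrist camera's positions.
- The last side-view check of the knob found nothing because the gripper hid it, so I used the scene view instead.
- My first move call was refused because its rows did not list every field, and nothing moved.

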